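Refit the burr carrier of a slant-head coffee grinder and lock it

ROBOT

A 6-joint arm with a two-finger parallel gripper is mounted at the origin on a cart in front of the work surface, level with it; the furniture and walls round the work are solid. World frame = base frame: x ahead of the robot, y to its left, z up, the work surface at z = 0. Lengths are in m, angles in rad, forces in N, time in s.
With the tool pointing down it reaches from about 0.25 to 0.725 m from the base axis. Payload 4 kg.
Tool frame: the origin (TCP) lies midway between the tips of the shut fingers; the grasp point (between the pads) lies 19 mm behind it; z points along the fingers, y is the line along which they close (so a half turn about z gives the same grasp; the last joint's range is limited). The gripper opens to 85 mm and grips with 20 to 120 N. Pads are 22 mm wide; open, the fingers measure 114 mm over their backs; the gripper's body (76 mm by 85 mm) begins 54 mm behind the grasp point. The pads swing forward as they close: fully open they stand 13 mm farther back than shut.
Start: joints at [-1.322, 0.241, 0.005, 1.335, 0, 1.571], TCP at [0.123, -0.485, 0.231] pointing down, gripper open.
Joint ranges: [-2.72, 2.72], [-1.05, 1.87], [-1.09, 1.28], [-1.99, 2.15], [-1.42, 1.44], [-3.14, 3.14]. Speed limits (rad/s): [2.79, 2.79, 3.14, 3.14, 3.14, 3.14].

INTERFACE

Orientations are given as a unit quaternion [x, y, z, w].
In Python, from workcell import get_obs, camera, job_done, silhouettes gives the robot as it stands. The module is installed in compiled form; this text tells all that it offers.
- The arm moves only by the tool drive_tool, never from a script. Its argument "increments" is a list of rows, each a list of 3 entries, a list of its own where there are three numbers: the shift along the world's x, y, z in mm, then the turn, a rotation vector about the world's x, y, z in degrees, then the opening, from 0 (shut) to 1 (fully open). A call has 1 to 8 rows; each row shifts and turns the commanded pose from where the row before left it; what a row does not reach is not made up. A row lasts 1/12 s, in which the tool goes at most 41.7 mm and 7.16 degrees, less where a joint would pass 70% of its speed; a pose out of reach is approached as far as the arm can. A call is refused whole if a number of a shift passes 41.7 or a number of a turn 7.16, either way. A call with a gripper value outside its range is refused whole. The fingers move at their own pace and stop on an object; the grip force is fixed at half the most. Time passes only in rows, so rows that do not move let the fingers close. It gives the time, the measured TCP pose, the force, the opening and the grip force at its end, in the units of the state.
- get_obs(): the state, without advancing time (a new reading comes with each control period).
- camera(name): name is "scene" or "side" or "wrist"; returns a dict with "image" (400x640x3 uint8, red, green, blue), "K" (3x3 intrinsics, pixels), "view" (4x4, takes a point from world to camera coordinates). Camera axes: x right, y down, z forward; pixel columns grow to the right and rows downward; lengths in m; the calibration is good to about 2 mm. The wrist camera is an equidistant fisheye: a pixel r from the principal point sees the ray r / f radians off the axis. A picture is of the moment at which its call begins. There is no depth.
- job_done(): hands the job in; it is judged then, once.
Trained networks look in a picture, given as the dict that the camera call returned (one of the last four; its "shot" number tells which), for a name from the list of things; names that differ only in an ending like _2 or _b are one class to them, and where a whole thing is asked for, a point or a joint stands for the part that bears it (a point fixed in the world has none). Each returns a list of dicts, best first, with "conf" (0 to 1); they miss things now and then, are a little off and sometimes report something else, mostly with a low value. They report only what shows in the picture. A call takes as long as a camera call. They do not tell look-alikes from the thing itself.
- silhouettes(query, picture): "region" (400x640 bool, what is visible of it) and "bbox" ([left, top, right, bottom] in pixels, round what is visible of it).
The state is a dict: "clock": time; "joint_pos": joint angles; "joint_vel": joint speeds; "tau": joint torques, N m; "eef_pos": TCP position; "tool_rot": TCP orientation; "ft_force": force on the tool from outside, world axes, zero at the start; "ft_torque": the same for the moment, N m; "grip_width": finger opening in m; "grasp_force": force on a finger pad.
Only numpy, scipy, OpenCV 4.12 (cv2) and the standard library are available. Lean on these libraries where they do the work, as an engineer would, in place of code of your own. Each camera call takes 0.05 s, during which the arm holds its last target. There are 200 camera calls.

TASK

The coffee grinder has been cleaned: put its toothed brass burr carrier, which stands on the marble board, back into the slanting chamber. Turn the carrier until its teeth mesh with the chamber, press it in gently without forcing it, let go, and then swing the locking ring's lever clockwise a quarter turn to its stop, so that the ring's tabs draw the carrier down tight. Leave everything else on the worktop standing where it is.

Things in the scene. Friction and masses are not known exactly. Their poses are not given: they have to be found in the camera images.
- burr_carrier: Burr carrier: loose brass gear-like ring, 22 mm thick, 66 mm across its core, 88 over its teeth, 32 mm throat, steel bow handle; 0.35 kg, upright on the board (top 26 mm above worktop). Origin: centre of the flat underside; z: its axis, up. Broad teeth (20 mm wide, 1 to 22 mm up) at own +x and -x; narrow ones (9 mm wide, 1 to 14 mm up) at 60, 120, 240, 300 degrees from +x. Feet bevelled.
- carrier_handle (a point): Centre of the carrier's handle bar, on the carrier's axis 55 mm above its underside. The bar lies along the carrier's x, in line with the broad teeth: 56 mm long, 12 mm wide, from 46 to 64 mm above the underside, on two posts (31 mm clear between them). Grip it across its 12 mm width, along the carrier's y.
- chamber: Grinder's chamber: round bore in an aluminium collar 128 mm across, on the grey slanting head; fixed. Origin: centre of the mouth, level with the face. z: bore axis, out of the mouth, 35 degrees from vertical, leaning to the grinder's front; x: up the slope to its back; y: left. Slots for the broad teeth at +x and -x, narrow slots at 60, 120, 240, 300 degrees; play 2 mm each side and all round.
- chamber_seat (a point): Where the carrier's underside centre rests when meshed (x axes parallel, either way round; z axes parallel): 18.5 mm below the mouth, axes as the chamber's. Three sprung pins stop it there (4 N, 8.5 N if pressed 3 mm further; not needed); let go, it stays. Locked, it is held 3 mm deeper. Unmeshed, it rides on the lands between the slots or on the ring tabs, 17 to 26 mm higher.
- lock_ring (a joint): Angle (rad) of the black locking ring on the collar, about the chamber's axis: 0 open, grows clockwise looking into the chamber, stop at 1.65, starts at 0 to 0.06. Turning takes 0.2 N m, up to 0.7 beyond 0.9, where the ramps of its two steel tabs (open: over the lands at the chamber's +y and -y, reaching in to radius 36.5 mm) press the broad teeth down; from 1.4 they hold. Stays where left.
- lever_knob (a point): On the axis of the upright wooden knob of the ring's lever, 90 mm from the chamber's axis, 34 mm above the collar's face; moves with the ring: open, at the head's right (-80 degrees about the chamber's z from its x), locked, at its front. Knob: 16 mm thick, parallel to the chamber's z, from 12 to 48 mm above the face; pinch or push it. The ring's top is 12 mm above the face.
- hopper: smoked clear plastic bean hopper, an open funnel 94 mm across and 100 mm tall, loose; origin at the centre of its underside. Not part of the job: leave it.
- coffee_jar: glass jar with a silver lid, 66x72x102 mm, loose; origin at the centre of its underside. Leave it.
- small_bowl: small white bowl with a green band, 116 mm across, 52 mm tall, loose, on the marble board; origin at the centre of its underside. Leave it.
- brush: short flat cleaning brush, wooden handle, black bristles, 160 mm long, lying loose on the marble board; its length along its x. Leave it.
- kettle: Big steel kettle on the stove left of the grinder, 242x285x228 mm, fixed; origin at the centre of its underside. An obstacle between the arm's start and the work: pass over it with the fingertips above 0.35 m, or in front of it.
Mind the look-alikes: they are no part of the job. There is more than one size of the burr_carrier; the job needs the smaller.

How it is judged:
By the outcome, as a careful person would: the job done as asked, in the order asked, and still so for the second after the job is handed in, with the robot touching nothing.
It also fails if it takes over 61 s, if anything falls off the work surface, if the arm or the gripper's body presses on something with over 40 N, if the wrist force passes 120 N, or if a joint passes its speed limit or range.

## Working session

There is one attempt and no reset: what is moved stays moved. The work goes in short steps, Python scripts to look and compute and a tool call to move; the robot and the scene stay as the last step left them, time stands still between calls to the robot, and variables do not carry over. Pictures are saved under pics/ and viewed, at most 10 in all, crops included, and the job is handed in when it is done.

Besides the shell and the picture viewer there is one more tool, called after ">>>" by a JSON object that holds its "api" and its "payload". drive_tool: Moves the arm, as the interface text tells. Its arguments: {"type":"object","properties":{"increments":{"type":"array"}},"required":["increments"]}

```bash
mkdir -p pics
python3 - <<'E'
from workcell import *
import cv2,numpy as np
o=get_obs();print({k:np.round(v,3) for k,v in o.items()})
ims=[]
for n in ["scene","side"]:
    c=camera(n);cv2.imwrite(f"pics/{n}0.png",c["image"][:,:,::-1]);print(n,c["K"].tolist(),np.round(c["view"],4).tolist())
    for q in ["burr_carrier","chamber","lock_ring","lever_knob","carrier_handle","small_bowl","hopper"]:
        try:
            for d in silhouettes(q,c)[:4]: print(q,round(d["conf"],2),d["bbox"])
        except Exception as e: print(q,e)
E
```

```text
{'clock': np.float64(0.0), 'joint_pos': array([-1.322,  0.241,  0.004,  1.335,  0.   ,  1.571]), 'joint_vel': array([-0.002,  0.   ,  0.001,  0.001,  0.003,  0.001]), 'tau': array([ 1.0000e-03, -3.7232e+01,  2.5241e+01,  1.7000e-02, -0.0000e+00,
        0.0000e+00]), 'eef_pos': array([ 0.123, -0.484,  0.23 ]), 'tool_rot': array([ 0.992,  0.124, -0.   , -0.001]), 'ft_force': array([-0.679,  0.436,  0.746]), 'ft_torque': array([ 0.03 , -0.034, -0.008]), 'grasp_force': np.float64(0.0), 'grip_width': np.float64(0.085)}
scene [[407.6868495029406, 0.0, 316.5163252249656], [0.0, 407.6868495029406, 187.879088400682], [0.0, 0.0, 1.0]] [[0.3139, -0.9492, -0.0207, -0.4035], [-0.4839, -0.1412, -0.8637, 0.3601], [0.8169, 0.2811, -0.5036, 1.1897], [0.0, 0.0, 0.0, 1.0]]
burr_carrier 0.65 [433.9, 240.8, 470.8, 280.0]
burr_carrier 0.49 [316.1, 235.1, 330.6, 250.2]
burr_carrier 0.24 [329.2, 169.6, 340.9, 196.6]
chamber 0.8 [261.2, 152.8, 300.7, 184.1]
lock_ring 0.92 [261.1, 151.6, 301.5, 183.8]
lock_ring 0.31 [316.8, 234.5, 329.5, 248.7]
lever_knob 0.7 [260.1, 153.4, 302.7, 185.1]
lever_knob 0.67 [327
[... 154 characters left out ...]
.7]
side [[398.0211702372609, 0.0, 323.6170951514913], [0.0, 398.0211702372609, 193.62864116547928], [0.0, 0.0, 1.0]] [[0.8155, -0.5788, 0.0051, -0.6096], [-0.2453, -0.3537, -0.9026, 0.2096], [0.5242, 0.7348, -0.4304, 1.5485], [0.0, 0.0, 0.0, 1.0]]
burr_carrier 0.88 [289.9, 231.8, 311.9, 253.7]
burr_carrier 0.8 [354.2, 283.7, 392.3, 325.9]
chamber 0.62 [286.0, 164.2, 318.7, 194.7]
lock_ring 0.68 [287.4, 167.1, 310.9, 184.4]
lock_ring 0.39 [351.8, 196.6, 375.9, 225.1]
lever_knob 0.53 [287.6, 162.7, 311.8, 184.0]
carrier_handle 0.78 [353.8, 290.3, 397.9, 325.7]
carrier_handle 0.72 [290.9, 226.9, 316.7, 250.4]
small_bowl 0.87 [336.3, 239.1, 370.2, 266.5]
hopper 0.92 [351.3, 195.6, 372.3, 225.3]
```

Run:
```python
import cv2,numpy as np
a=cv2.imread("pics/scene0.png");b=cv2.imread("pics/side0.png")
f=lambda i,x,y,w,h,W,H:cv2.resize(i[y:y+h,x:x+w],(W,H),interpolation=cv2.INTER_CUBIC)
cv2.imwrite("pics/m.png",np.hstack([f(a,230,120,260,180,400,277),f(b,250,140,160,200,222,277)]) if 0 else np.vstack([f(a,220,130,260,165,800,508)]))
cv2.imwrite("pics/m2.png",f(b,250,150,160,180,533,600))
```

```text
(no output)
```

View pics/m.png

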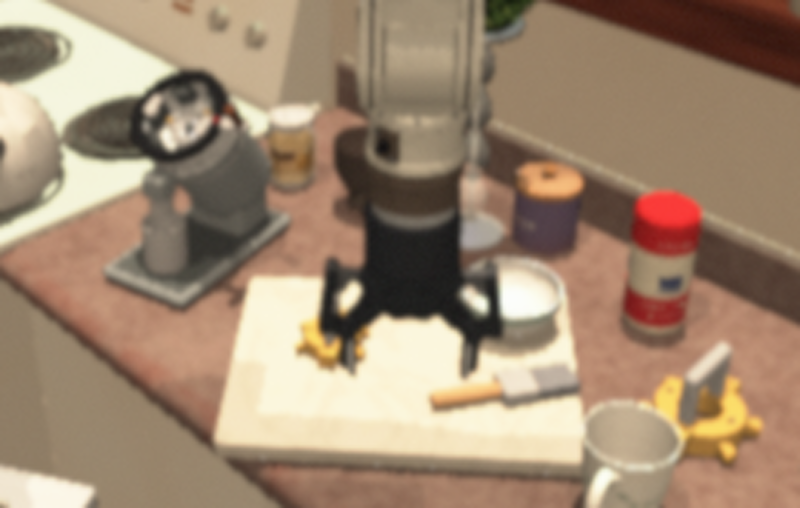

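View pics/m2.png

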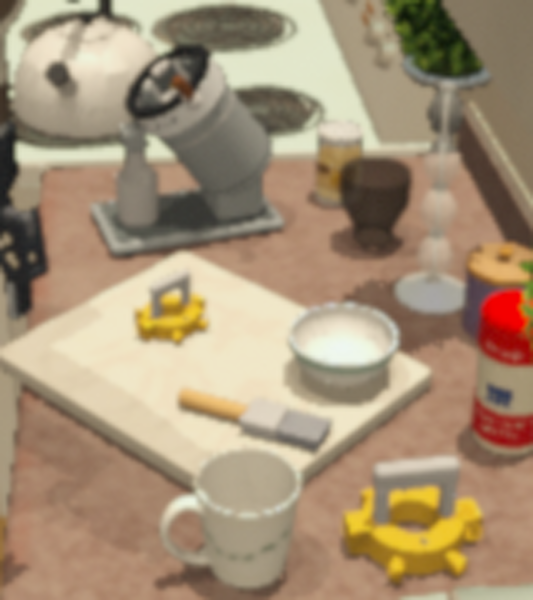

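View pics/scene0.png

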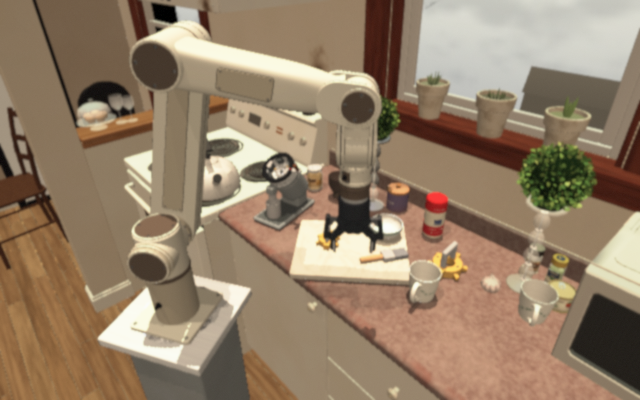

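The first crop shows three things that could pass for the carrier. The small carrier is on the board at scene (323,242) and side (301,243). A big look-alike stands off the board at scene (452,262) and side (372,305). The lock ring/chamber is at scene (281,168). By the description I choose the one on the board. The grinder stands behind and to the left of the board.

```bash
cat > h.py <<'E'
import numpy as np,cv2
from workcell import *
from scipy.spatial.transform import Rotation as R
def ray(c,px,fish=False):
    K,V=c["K"],np.array(c["view"]);d=np.array([(px[0]-K[0][2])/K[0][0],(px[1]-K[1][2])/K[1][1],1.])
    if fish:
        r=np.hypot(d[0],d[1]); d=np.array([d[0]/r*np.sin(r),d[1]/r*np.sin(r),np.cos(r)]) if r>1e-9 else np.array([0,0,1.])
    Rm=V[:3,:3];return -Rm.T@V[:3,3],Rm.T@d/np.linalg.norm(d)
def plane(c,px,z,fish=False):
    o,d=ray(c,px,fish);return o+d*(z-o[2])/d[2]
def tri(rays):
    A=np.zeros((3,3));b=np.zeros(3)
    for o,d in rays: M=np.eye(3)-np.outer(d,d);A+=M;b+=M@o
    p=np.linalg.solve(A,b);return p,[round(float(np.linalg.norm((np.eye(3)-np.outer(d,d))@(p-o)))*1000,1) for o,d in rays]
def proj(c,P,fish=False):
    K,V=c["K"],np.array(c["view"]);P=np.atleast_2d(P);q=P@V[:3,:3].T+V[:3,3]
    if fish:
        rr=np.hypot(q[:,0],q[:,1]);s=np.arctan2(rr,q[:,2])/np.maximum(rr,1e-9);u=q[:,:2]*s[:,None]
    else: u=q[:,:2]/q[:,2:]
    return np.c_[u[:,0]*K[0][0]+K[0][2],u[:,1]*K[1][1]+K[1][2]]
E
python3 - <<'E'
from h import *
s=camera("side");a=camera("scene")
np.set_printoptions(precision=3,suppress=True)
print("small",plane(s,(301,244),.035),plane(a,(324,242),.035))
print("chamber",tri([ray(s,(301.5,175)),ray(a,(281,168))]))
print("jar etc bowl",plane(s,(353,253),.05), "kettle",plane(a,(222,180),.1))
w=camera("wrist");print(w["K"].tolist(),w["view"].tolist());cv2.imwrite("pics/w0.png",w["image"][:,:,::-1])
E
```

```text
small [ 0.412 -0.324  0.035] [ 0.392 -0.323  0.035]
chamber (array([ 0.556, -0.107,  0.209]), [0.7, 0.7])
jar etc bowl [ 0.521 -0.501  0.05 ] kettle [0.582 0.171 0.1  ]
[[309.70691628693146, 0.0, 316.76031888271484], [0.0, 309.70691628693146, 195.22079677574615], [0.0, 0.0, 1.0]] [[0.2459787916791534, -0.9692750332450826, -0.0005864910980212249, -0.501069737639761], [-0.9193187069210236, -0.23349273571488405, 0.3167558325799805, -0.04167441065058447], [-0.30716046156548377, -0.07737604471749425, -0.9485069312107085, 0.37991480460969], [0.0, 0.0, 0.0, 1.0]]
```

View pics/w0.png

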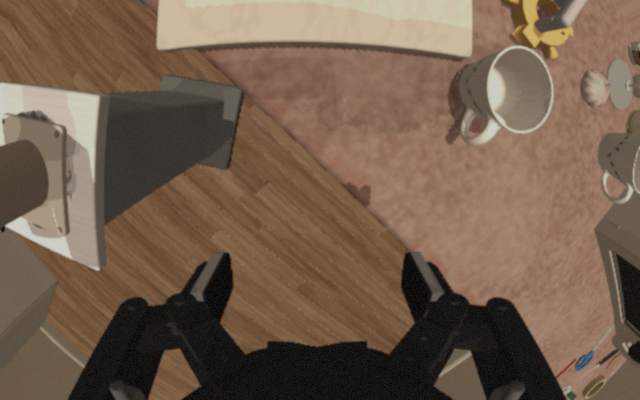

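The wrist view shows the board at the top (160–470, 0–50), the mug at (505,90) and the big look-alike at (540,25). I'll move above the small carrier.

>>> {"api": "drive_tool", "payload": {"increments": [[[33,20,2],[0,0,0],1],[[33,20,2],[0,0,0],1],[[33,20,2],[0,0,0],1],[[33,20,2],[0,0,0],1],[[33,20,2],[0,0,0],1],[[33,20,2],[0,0,0],1],[[33,20,2],[0,0,0],1],[[15,10,0],[0,0,0],1]]}}

```text
clock: 1.62
eef_pos: [0.3725, -0.3325, 0.2458]
tool_rot: [0.992, 0.126, 0.001, 0.0]
ft_force: [0.3, -0.0, -0.2]
grip_width: 0.0855
grasp_force: 0.0
```

Run:
```python
from h import *
np.set_printoptions(precision=3,suppress=True)
o=get_obs();print(o["eef_pos"],o["tool_rot"],o["joint_pos"],o["clock"])
for n in ["wrist","scene","side"]:
    c=camera(n);cv2.imwrite(f"pics/{n}1.png",c["image"][:,:,::-1])
    for q in ["burr_carrier","carrier_handle","chamber","lever_knob","lock_ring"]:
        for d in silhouettes(q,c)[:3]:
            ys,xs=np.nonzero(d["region"]);print(n,q,round(d["conf"],2),d["bbox"],xs.mean().round(1),ys.mean().round(1))
```

```text
[ 0.373 -0.333  0.246] [0.992 0.126 0.001 0.   ] [-0.73   0.232  0.032  1.369  0.001  2.16 ] 1.6167
wrist burr_carrier 0.56 [288.5, 99.3, 359.3, 176.0] 322.6 137.7
wrist burr_carrier 0.55 [532.5, 168.4, 602.1, 240.7] 564.0 205.6
wrist burr_carrier 0.43 [455.4, 54.0, 539.2, 155.2] 496.7 103.9
wrist carrier_handle 0.84 [532.9, 167.8, 602.4, 242.4] 564.2 205.8
wrist carrier_handle 0.81 [286.1, 99.0, 357.3, 174.5] 322.6 137.4
scene burr_carrier 0.79 [433.2, 239.7, 471.3, 279.5] 449.6 261.9
scene burr_carrier 0.57 [317.3, 223.7, 340.6, 251.7] 328.1 237.8
scene carrier_handle 0.67 [314.9, 224.5, 339.4, 253.1] 327.2 238.1
scene carrier_handle 0.61 [433.5, 242.5, 468.7, 276.5] 450.1 261.8
scene chamber 0.71 [260.6, 151.7, 299.5, 185.6] 280.3 168.8
scene lever_knob 0.67 [258.9, 149.6, 301.0, 183.7] 280.1 167.5
scene lock_ring 0.9 [262.5, 151.9, 301.4, 180.6] 279.7 167.1
scene lock_ring 0.18 [361.0, 247.2, 409.0, 261.9] 386.2 255.3
side burr_carrier 0.78 [287.8, 232.4, 312.3, 251.2] 301.0 242.6
side burr_carrier 0.6 [353.1, 285.8, 394.0, 327.3] 373.9 305.2
side burr_carrier 0.48 [287.6, 162.6, 318.4, 193.0] 305.8 173.5
side carrier_handle 0.97 [352.8, 289.4, 394.4, 323.2] 373.9 305.1
side carrier_handle 0.74 [289.3, 227.2, 316.5, 251.8] 300.6 242.1
side chamber 0.75 [288.7, 163.0, 318.5, 192.0] 306.4 174.2
side lock_ring 0.41 [286.4, 163.1, 314.9, 187.3] 302.9 171.7
```

View pics/wrist1.png

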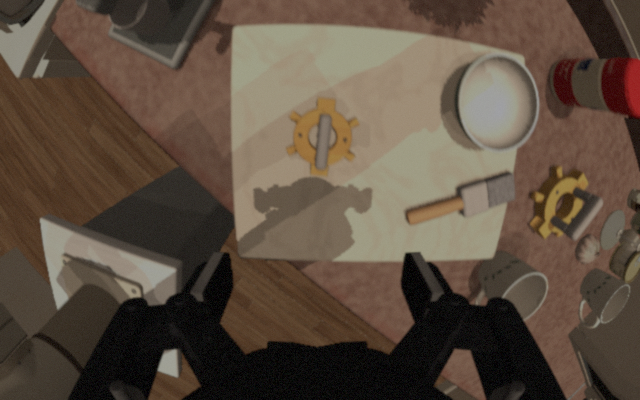

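The wrist view shows the small carrier centred at (323,137), with the bar running (327,115)–(322,165) and the broad teeth in line with it. The big look-alike is off the board at (565,205). Now I'll fit the pose.

```bash
cat >> h.py <<'E'
def gear(z,grow=0):
    a=np.linspace(0,2*np.pi,200,endpoint=False);poly=[np.c_[.033*np.cos(a),.033*np.sin(a)]]
    for k in (0,60,120,180,240,300):
        w=.010 if k%180==0 else .0045
        q=np.array([[.028,-w],[.044,-w],[.044,w],[.028,w]]);t=np.radians(k);poly.append(q@np.array([[np.cos(t),np.sin(t)],[-np.sin(t),np.cos(t)]]))
    return [np.c_[p,np.full(len(p),z)] for p in poly]
def box(lo,hi):
    g=np.array(np.meshgrid(*zip(lo,hi))).reshape(3,-1).T;return g
def parts():
    P=[]
    for p in gear(0)[:1]: P.append(np.r_[p,p+[0,0,.022]])
    for i,(p,k) in enumerate(zip(gear(0)[1:],(0,60,120,180,240,300))):
        t=.022 if k%180==0 else .014;P.append(np.r_[p+[0,0,.001],p+[0,0,t]])
    H=[box((-.028,-.006,.046),(.028,.006,.064)),box((-.028,-.006,.022),(-.0155,.006,.064)),box((.0155,-.006,.022),(.028,.006,.064))]
    return P,H
def render(c,T,fish,S=4):
    P,H=parts();out=[]
    for L in (P,H):
        m=np.zeros((400*S,640*S),np.uint8)
        for p in L:
            u=proj(c,p@T[:3,:3].T+T[:3,3],fish);cv2.fillConvexPoly(m,cv2.convexHull(((u+.5)*S).astype(np.float32)).astype(np.int32),1)
        out.append(cv2.resize(m.astype(np.float32),(640,400),interpolation=cv2.INTER_AREA))
    return out
def fitcarrier(cams,x0):
    # cams: list of (cam,fish,mask of carrier)
    from scipy.optimize import minimize
    def T(x):
        M=np.eye(4);M[:3,:3]=R.from_rotvec([0,0,x[3]]).as_matrix();M[:3,3]=x[:3];return M
    def f(x):
        x=np.array(x)/[100,100,100,10];e=0
        for c,fi,m in cams:
            g,h=render(c,T(x),fi);e+=np.abs(np.maximum(g,h)-m).sum()/m.sum()
        return e
    k=np.array([100,100,100,10]);b=None
    for z in (x0[2],):
        s=np.array(x0)*k;S=np.vstack([s]+[s+d for d in np.eye(4)*[1,1,.6,1.5]])
        b=minimize(f,s,method="Nelder-Mead",options=dict(initial_simplex=S,maxiter=250,xatol=.01,fatol=1e-4))
    return b.x/k,b.fun
E
python3 - <<'E'
from h import *
np.set_printoptions(precision=4,suppress=True)
ms=[]
for n in ["wrist","scene","side"]:
    c=camera(n);f=n=="wrist"
    ds=silhouettes("burr_carrier",c)+silhouettes("carrier_handle",c)
    t=proj(c,np.array([[.40,-.325,.05]]),f)[0]
    ds=[d for d in ds if abs((d["bbox"][0]+d["bbox"][2])/2-t[0])<25 and abs((d["bbox"][1]+d["bbox"][3])/2-t[1])<25]
    print(n,t,len(ds))
    if not ds: continue
    m=np.max([d["region"] for d in ds],axis=0).astype(np.float32)
    ms.append((c,f,m)); 
    x,e=fitcarrier([(c,f,m)],[.40,-.325,.026,.1]) ;print(n,x,e)
print(fitcarrier(ms,[.40,-.325,.026,.1]))
print(fitcarrier([m for m in ms if not m[1]],[.40,-.325,.026,.1]))
E
```

```text
wrist [314.1693 139.4749] 2
wrist [ 0.4066 -0.3316  0.0247  0.1516] 0.09971888363361359
scene [325.0969 237.1717] 2
scene [ 0.4087 -0.3304  0.0273  0.1732] 0.1786521077156067
side [298.3619 241.7985] 2
side [ 0.4076 -0.3297  0.027   0.1177] 0.08508403599262238
(array([ 0.4069, -0.3313,  0.0271,  0.1489]), np.float64(0.3827979862689972))
(array([ 0.4071, -0.3303,  0.0264,  0.1249]), np.float64(0.27758777141571045))
```

>>> {"api": "drive_tool", "payload": {"increments": [[[16,32,16],[0,0,0],1],[[16,32,16],[0,0,0],1],[[16,32,16],[0,0,0],1],[[16,32,16],[0,0,0],1],[[16,32,16],[0,0,0],1],[[16,32,14],[0,0,0],1],[[0,0,0],[0,0,0],1],[[0,0,0],[0,0,0],1]]}}

```text
clock: 3.63
eef_pos: [0.4663, -0.1411, 0.3401]
tool_rot: [0.992, 0.126, 0.001, 0.001]
ft_force: [-0.7, -1.1, -1.1]
grip_width: 0.0852
grasp_force: 0.0
```

Run:
```python
from h import *
np.set_printoptions(precision=3,suppress=True)
o=get_obs();print(o["eef_pos"],o["joint_pos"])
c=camera("wrist");np.savez("w2.npz",image=c["image"],K=c["K"],view=c["view"])
for q in ["chamber","lever_knob","lock_ring","burr_carrier"]:
    for d in silhouettes(q,c)[:3]: print(q,round(d["conf"],2),d["bbox"])
t=proj(c,[[.556,-.107,.209]],True)[0];print(t)
x,y=np.clip((t-[130,100]).astype(int),0,[380,200])
print(x,y);cv2.imwrite("pics/w2.png",cv2.resize(c["image"][y:y+200,x:x+260,::-1],(780,600),interpolation=cv2.INTER_CUBIC))
```

```text
[ 0.466 -0.141  0.34 ] [-0.294  0.195  0.226  1.6   -0.     2.595]
chamber 0.87 [222.5, 1.4, 395.3, 154.4]
lever_knob 0.76 [221.9, 5.8, 397.0, 156.2]
lock_ring 0.97 [223.0, 1.4, 396.4, 156.1]
lock_ring 0.42 [394.7, 189.7, 441.0, 247.0]
burr_carrier 0.77 [395.7, 191.0, 443.4, 246.9]
burr_carrier 0.69 [543.0, 218.2, 597.8, 276.8]
[303.062  79.01 ]
173 0
```

View pics/w2.png

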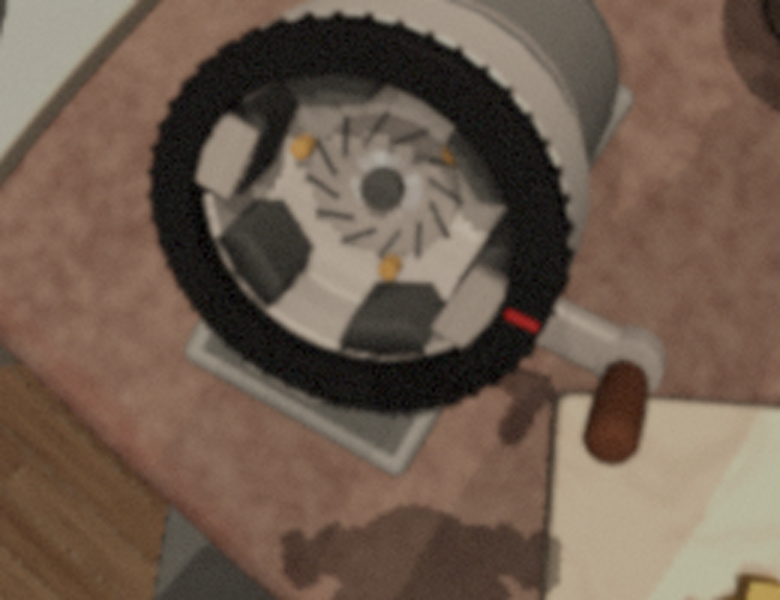

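The crop shows the ring centred at about (293,70) full-frame, with steel tabs at (248,52) and (331,101), the red mark at (347,107) and the knob from (383,123) up to its top at (377,147). The front slot faces lower-left. I'll take a second viewpoint on the way back.

>>> {"api": "drive_tool", "payload": {"increments": [[[-10,-30,0],[0,0,0],1],[[-20,-30,-5],[0,0,0],1],[[-20,-30,-5],[0,0,0],1],[[-10,0,0],[0,0,0],1],[[0,0,0],[0,0,0],1]]}}

```text
clock: 4.3
eef_pos: [0.4023, -0.2343, 0.3288]
tool_rot: [0.993, 0.121, -0.001, -0.001]
ft_force: [-0.8, 0.8, -0.1]
grip_width: 0.0853
grasp_force: 0.0
```

Run:
```python
from h import *
np.set_printoptions(precision=3,suppress=True)
for n in ["wrist","scene","side"]:
    c=camera(n);np.savez(f"{n}3.npz",image=c["image"],K=c["K"],view=c["view"])
    for q in ["lock_ring","chamber"]:
        for d in silhouettes(q,c)[:2]: print(n,q,round(d["conf"],2),d["bbox"])
    f=n=="wrist";t=proj(c,[[.556,-.107,.209]],f)[0];w,h=(200,150) if f else (80,60);x,y=np.clip((t-[w/2,h/2]).astype(int),0,[640-w,400-h]);print(x,y,t)
    im=cv2.resize(c["image"][y:y+h,x:x+w,::-1],(400,300) if not f else (800,600),interpolation=cv2.INTER_CUBIC)
    cv2.imwrite(f"pics/z{n}.png",im)
a=cv2.imread("pics/zwrist.png");b=np.hstack([cv2.imread("pics/zscene.png"),cv2.imread("pics/zside.png")])
cv2.imwrite("pics/z.png",np.vstack([cv2.resize(a,(400,300)),cv2.imread("pics/zside.png")]) )
```

```text
wrist lock_ring 0.9 [151.7, 0.0, 307.6, 54.1]
wrist chamber 0.66 [148.9, 1.2, 305.2, 55.8]
115 0 [215.14   -9.981]
scene lock_ring 0.68 [260.6, 154.7, 301.3, 180.7]
scene chamber 0.69 [261.5, 151.9, 301.4, 189.0]
scene chamber 0.64 [317.6, 226.1, 339.0, 247.0]
240 137 [280.9   167.797]
side lock_ring 0.68 [285.5, 163.7, 314.3, 187.8]
side lock_ring 0.52 [252.8, 146.8, 297.4, 194.5]
side chamber 0.97 [285.5, 164.6, 319.5, 193.6]
side chamber 0.3 [286.5, 166.5, 313.4, 185.9]
261 145 [301.428 175.142]
```

View pics/zwrist.png

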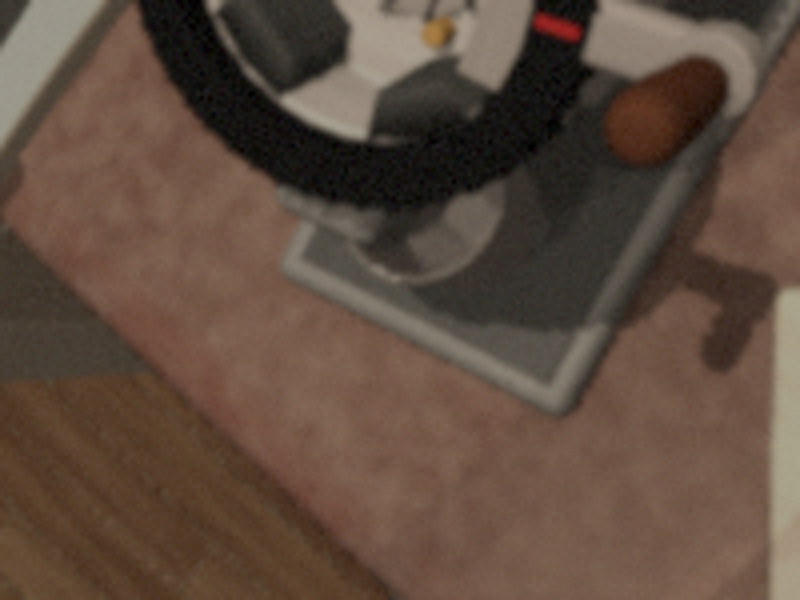

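```bash
cat > fitc.py <<'E'
from h import *
from scipy.optimize import least_squares
np.set_printoptions(precision=4,suppress=True)
A=np.linspace(0,2*np.pi,180,endpoint=False)
def CR(psi,tilt):
    xh=np.array([np.cos(psi),np.sin(psi),0]);z=-xh*np.sin(tilt)+np.array([0,0,np.cos(tilt)]);x=xh*np.cos(tilt)+np.array([0,0,np.sin(tilt)])
    return np.c_[x,np.cross(z,x),z]
def circ(r,h): return np.c_[r*np.cos(A),r*np.sin(A),np.full(len(A),h)]
def load(n): d=np.load(n);return {k:d[k] for k in d}
def darkhull(c,f,thr=45):
    im=cv2.GaussianBlur(c["image"],(0,0),.8).max(2);g=proj(c,[[.556,-.107,.209]],f)[0]
    m=(im<thr).astype(np.uint8);R0=115 if f else 35
    mm=np.zeros_like(m);cv2.circle(mm,tuple(int(v) for v in g),R0,1,-1);m&=mm
    n,l,s,_=cv2.connectedComponentsWithStats(m);k=1+np.argmax(s[1:,4])
    p=cv2.findContours((l==k).astype(np.uint8),0,cv2.CHAIN_APPROX_NONE)[0];h=cv2.convexHull(max(p,key=len))[:,0].astype(float)
    print(s[k],len(h));q=[]
    for a,b in zip(h,np.roll(h,-1,0)):
        n=max(1,int(np.linalg.norm(b-a)));q+= [a+(b-a)*i/n for i in range(n)]
    q=np.array(q);return q[(q[:,1]>1.5)]
E
python3 - <<'E'
from fitc import *
V=[("w2.npz",True),("scene3.npz",False),("side3.npz",False)]
C=[(load(n),f) for n,f in V];D=[darkhull(c,f) for c,f in C]
w3=load("wrist3.npz");D3=darkhull(w3,True);D3=D3[D3[:,1]>2.5]
allc=C+[(w3,True)];D.append(D3)
def res(p,use,full=False):
    Rm=CR(p[3],np.radians(35)+p[6]);o=p[:3];out=[]
    for i,((c,f),d) in enumerate(zip(allc,D)):
        if i not in use: continue
        P=np.r_[circ(p[4],.012),circ(p[4],.001)]@Rm.T+o
        h=cv2.convexHull(proj(c,P,f).astype(np.float32))
        e=np.array([cv2.pointPolygonTest(h,(float(x),float(y)),True) for x,y in d])/np.sqrt(len(d))*(3 if f else 10)
        out.append(e)
    th=np.radians(-80)-p[5]
    k=np.array([[.09*np.cos(th),.09*np.sin(th),.048],[.09*np.cos(th),.09*np.sin(th),.014]])@Rm.T+o
    if 0 in use: out.append((proj(C[0][0],k,True)-[[377,147],[383.5,122.7]]).ravel())
    if 3 in use: out.append((proj(w3,k[:1],True)-[[276.2,32.5]]).ravel())
    out.append([p[6]/np.radians(.5),(p[5]-.03)/.03])
    if full: print([np.round(np.sqrt(np.mean(np.square(o))),2) for o in out])
    return np.concatenate([np.ravel(o) for o in out])
for use in ([0,3],[0,1,2,3],[1,2,0],[0]):
    r=least_squares(res,[.556,-.107,.2,-.29,.066,.03,0],args=(use,),loss="soft_l1",x_scale=[.01,.01,.01,.1,.01,.1,.05],diff_step=1e-4)
    print(use,r.x,r.cost);res(r.x,use,True)
E
```

```text
[ 224    5  139  133 6482] 50
[283 133  17   8  43] 6
[285 141  14   6  40] 8
[ 150    0  123   61 2683] 21
[0, 3] [ 0.5592 -0.0955  0.1952 -0.3023  0.0647 -0.016   0.0188] 525.0294364592386
[np.float64(0.14), np.float64(3.98), np.float64(1.89), np.float64(1.05), np.float64(1.87)]
[0, 1, 2, 3] [ 0.5523 -0.0862  0.2571 -0.069   0.0864 -0.0575  0.6117] 1634.5993857904418
[np.float64(2.61), np.float64(7.72), np.float64(6.0), np.float64(3.93), np.float64(12.91), np.float64(17.68), np.float64(49.6)]
[1, 2, 0] [ 0.5549 -0.1058  0.3176  0.5876  0.0354  0.8546 -0.0004] 637.3324172061064
[np.float64(0.75), np.float64(8.63), np.float64(7.41), np.float64(46.24), np.float64(19.43)]
[0] [ 0.5596 -0.0955  0.2041 -0.2901  0.0623  0.0133  0.0024] 1.7721372323992555
[np.float64(0.09), np.float64(0.19), np.float64(0.44)]
```

>>> {"api": "drive_tool", "payload": {"increments": [[[4,16,6],[0,-7,0],1],[[4,16,6],[0,-7,0],1],[[4,16,6],[0,-7,0],1],[[4,16,6],[0,-7,0],1],[[4,16,6],[0,0,0],1],[[0,0,0],[0,0,0],1],[[0,0,0],[0,0,0],1]]}}

```text
clock: 5.33
eef_pos: [0.4253, -0.152, 0.3604]
tool_rot: [0.962, 0.122, 0.241, 0.031]
ft_force: [0.0, 0.0, -0.3]
grip_width: 0.0856
grasp_force: 0.0
```

Run:
```python
from h import *
np.set_printoptions(precision=3,suppress=True)
o=get_obs();print(o["eef_pos"],o["joint_pos"])
c=camera("wrist");np.savez("w4.npz",image=c["image"],K=c["K"],view=c["view"])
for q in ["lever_knob","lock_ring"]:
    for d in silhouettes(q,c)[:3]: print(q,round(d["conf"],2),d["bbox"])
t=proj(c,[[.559,-.0955,.204]],True)[0];print(t)
x,y=np.clip((t-[120,90]).astype(int),0,[400,220])
print(x,y);cv2.imwrite("pics/w4.png",cv2.resize(c["image"][y:y+180,x:x+240,::-1],(800,600),interpolation=cv2.INTER_CUBIC))
```

```text
[ 0.425 -0.152  0.36 ] [-0.494 -0.233 -0.256  1.108  0.225  2.447]
lever_knob 0.54 [220.3, 58.3, 361.1, 174.7]
lever_knob 0.39 [476.9, 284.4, 516.8, 305.4]
lock_ring 0.7 [218.3, 55.0, 364.2, 176.3]
[276.122 117.012]
156 27
```

View pics/w4.png

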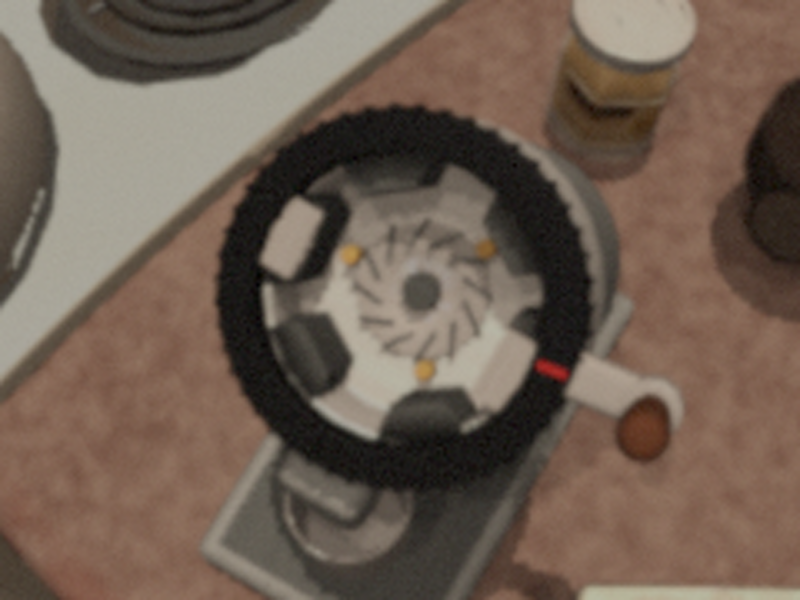

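Run:
```python
from fitc import *
C=[load("w2.npz"),load("w4.npz")];D=[darkhull(c,True,40) for c in C]
KT=[[377,147],[348.6,156.6]]
def res(p,use,full=False):
    Rm=CR(p[3],np.radians(35)+p[6]);o=p[:3];out=[]
    th=np.radians(-80)-p[5]
    k=np.array([[.09*np.cos(th),.09*np.sin(th),.047],[.09*np.cos(th),.09*np.sin(th),.014]])@Rm.T+o
    for i in use:
        c=C[i];P=np.r_[circ(p[4],.012),circ(p[4],.001)]@Rm.T+o
        h=cv2.convexHull(proj(c,P,True).astype(np.float32))
        out.append(np.array([cv2.pointPolygonTest(h,(float(x),float(y)),True) for x,y in D[i]])/np.sqrt(len(D[i]))*4)
        out.append((proj(c,k[:1],True)-KT[i]).ravel())
    if 0 in use: out.append((proj(C[0],k[1:],True)-[[383.5,122.7]]).ravel()*.5)
    out.append([p[6]/np.radians(.5),(p[5]-.03)/.02])
    if full: print([np.round(np.sqrt(np.mean(np.square(o))),2) for o in out])
    return np.concatenate([np.ravel(o) for o in out])
for use in ([0,1],[0],[1]):
    r=least_squares(res,[.556,-.107,.2,-.29,.066,.03,0],args=(use,),loss="soft_l1",x_scale=[.01,.01,.01,.1,.01,.1,.05],diff_step=1e-4)
    print(use,r.x,r.cost);res(r.x,use,True)
    if use==[0,1]:np.save("cham.npy",r.x);X=r.x
Rm=CR(X[3],np.radians(35));c=C[1]
im=cv2.resize(c["image"][27:207,156:396,::-1],(800,600),interpolation=cv2.INTER_CUBIC)
def dr(P,col):
    u=(proj(c,P@Rm.T+X[:3],True)-[156,27])/.3;cv2.polylines(im,[u.round().astype(np.int32).reshape(-1,1,2)],True,col,1)
dr(circ(X[4],.012),(0,255,0))
for p in gear(0)[1:]: dr(p,(255,255,0))
for p in gear(-.0185)[1:]: dr(p,(0,0,255))
dr(circ(.033,-.0185),(0,0,255));dr(circ(.0365,.012),(255,0,255))
cv2.imwrite("pics/ov4.png",im)
```

```text
[ 224    6  139  131 6242] 44
[ 222   60  111  115 3984] 43
[0, 1] [ 0.5596 -0.0957  0.2031 -0.2916  0.0624  0.0153  0.0092] 8.011040379832476
[np.float64(0.1), np.float64(0.21), np.float64(0.18), np.float64(0.16), np.float64(0.23), np.float64(0.91)]
[0] [ 0.5596 -0.0956  0.204  -0.2878  0.0621  0.022   0.0051] 2.604974034710037
[np.float64(0.11), np.float64(0.05), np.float64(0.23), np.float64(0.5)]
[1] [ 0.5605 -0.0957  0.2008 -0.2875  0.0628  0.0241  0.0026] 5.228917317609917
[np.float64(0.18), np.float64(0.12), np.float64(0.3)]
```

View pics/ov4.png

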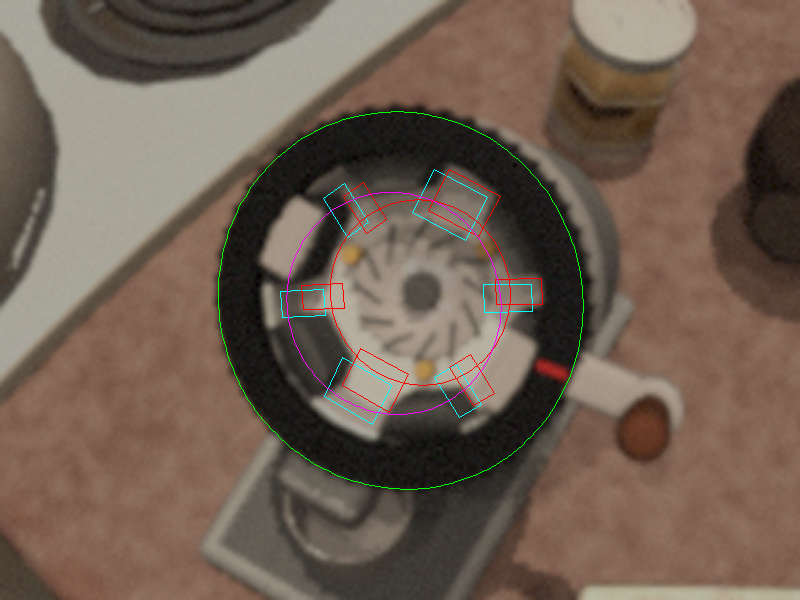

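The overlay puts the teeth on the slots, with the front slot near (365,390) in the crop. Yaw rests on the knob alone, so I'll check it numerically from the slot edges.

Run:
```python
from fitc import *
X=np.load("cham.npy");Rm=CR(X[3],np.radians(35))
for n in ["w2.npz","w4.npz"]:
    c=load(n);g=c["image"].astype(np.float32).mean(2)
    for h in (-.003,):
      for r in (.038,.041):
        a=np.radians(np.arange(100,262,3));P=np.c_[r*np.cos(a),r*np.sin(a),np.full(len(a),h)]@Rm.T+X[:3]
        u=proj(c,P,True).astype(np.float32);v=cv2.remap(g,u[:,0][None],u[:,1][None],1)[0]
        print(n,h,r);print(" ".join(f"{int(np.degrees(x)+.5)}:{int(y)}" for x,y in zip(a,v)))
```

```text
w2.npz -0.003 0.038
100:42 103:29 106:34 109:55 112:75 115:79 118:63 121:48 124:56 127:58 130:53 133:51 136:54 139:55 142:55 145:53 148:50 151:51 154:47 157:47 160:44 163:45 166:109 169:140 172:141 175:142 178:142 181:144 184:144 187:144 190:145 193:146 196:140 199:92 202:64 205:65 208:65 211:65 214:64 217:64 220:64 223:64 226:64 229:59 232:57 235:56 238:57 241:55 244:56 247:66 250:92 253:122 256:125 259:126
w2.npz -0.003 0.041
100:124 103:117 106:84 109:60 112:60 115:80 118:82 121:72 124:59 127:59 130:57 133:65 136:66 139:67 142:64 145:62 148:62 151:61 154:64 157:60 160:54 163:47 166:118 169:145 172:145 175:148 178:149 181:148 184:149 187:149 190:149 193:149 196:129 199:72 202:63 205:65 208:64 211:64 214:64 217:63 220:63 223:64 226:67 229:62 232:55 235:57 238:67 241:102 244:126 247:132 250:133 253:132 256:133 259:133
w4.npz -0.003 0.038
100:39 103:31 106:32 109:63 112:83 115:85 118:96 121:106 124:94 127:64 130:57 133:59 136:64 139:64 142:67 145:65 148:64 151:61 154:59 157:56 160:47 163:34 166:44 169:98 172:148 175:162 178:164 181:166 184:169 187:171 190:170 193:171 196:156 199:103 202:72 205:71 208:73 211:73 214:73 217:74 220:76 223:74 226:72 229:63 232:55 235:55 238:55 241:92 244:146 247:153 250:151 253:149 256:148 259:147
w4.npz -0.003 0.041
100:108 103:91 106:63 109:46 112:65 115:69 118:73 121:78 124:74 127:58 130:69 133:71 136:72 139:70 142:69 145:64 148:65 151:68 154:66 157:68 160:62 163:36 166:50 169:113 172:135 175:139 178:140 181:140 184:144 187:145 190:145 193:143 196:119 199:73 202:65 205:61 208:60 211:59 214:59 217:58 220:60 223:65 226:65 229:67 232:54 235:53 238:53 241:87 244:145 247:149 250:149 253:151 256:150 259:149
```

The slot centre measures about 180.5°, so the yaw is good to roughly 1°. Next I'll work out the moves to the carrier.

```bash
cat >> fitc.py <<'E'
X=np.load("cham.npy") if __import__("os").path.exists("cham.npy") else None
def toolR(psi,tilt):  # tool x up slope heading psi, tool z = -axis
    M=CR(psi,tilt);return np.c_[M[:,0],-M[:,1],-M[:,2]]
def delta(pos,Rt):
    o=get_obs();d=(np.array(pos)-o["eef_pos"])*1000;rv=np.degrees((R.from_matrix(Rt)*R.from_quat(o["tool_rot"]).inv()).as_rotvec())
    print("t",round(float(o["clock"]),2),"shift",np.round(d,1),"rot",np.round(rv,2),"F",np.round(o["ft_force"],1),"gw",round(float(o["grip_width"]),4));return d,rv
E
python3 - <<'E'
from fitc import *
delta([.407,-.331,.13],toolR(.149,0))
E
```

```text
t 5.48 shift [ -19.1 -177.8 -229.9] rot [ 1.43 28.   -5.63] F [ 0.4 -0.4 -0.7] gw 0.0854
```

>>> {"api": "drive_tool", "payload": {"increments": [[[-3,-30,-10],[0.2,4,-0.7],1],[[-3,-30,-20],[0.2,4,-0.7],1],[[-3,-28,-28],[0.2,4,-0.7],1],[[-3,-28,-28],[0.2,4,-0.7],1],[[-3,-22,-33],[0.2,4,-0.7],1],[[-2,-20,-33],[0.2,4,-0.7],1],[[-2,-20,-33],[0.2,4,-0.7],1],[[0,0,-30],[0,0,-0.7],1]]}}

```text
clock: 6.15
eef_pos: [0.4081, -0.3349, 0.1401]
tool_rot: [0.997, 0.073, -0.002, -0.002]
ft_force: [1.2, -0.5, -0.1]
grip_width: 0.0851
grasp_force: 0.0
```

>>> {"api": "drive_tool", "payload": {"increments": [[[0,0,0],[0,0,0],1],[[0,0,0],[0,0,0],1]]}}

```text
clock: 6.32
eef_pos: [0.4052, -0.3303, 0.1418]
tool_rot: [0.997, 0.074, -0.002, -0.004]
ft_force: [0.7, 0.4, 0.2]
grip_width: 0.0856
grasp_force: 0.0
```

Run:
```python
from fitc import *
delta([.407,-.331,.0625],toolR(.149,0))
c=camera("wrist")
for q in ["burr_carrier","carrier_handle"]:
    for d in silhouettes(q,c)[:3]:
        print(q,d["conf"],d["bbox"])
t=proj(c,[[.407,-.331,.05]],True)[0]
ds=[d for q in ["burr_carrier","carrier_handle"] for d in silhouettes(q,c) if np.hypot((d["bbox"][0]+d["bbox"][2])/2-t[0],(d["bbox"][1]+d["bbox"][3])/2-t[1])<30]
if ds:
    m=np.max([d["region"] for d in ds],axis=0).astype(np.float32);print(len(ds),fitcarrier([(c,True,m)],[.407,-.331,.026,.149]))
```

```text
t 6.32 shift [  1.8  -0.7 -79.3] rot [-0.41 -0.28  0.04] F [0.7 0.4 0.2] gw 0.0856
burr_carrier 0.81 [575.8, 181.1, 637.4, 269.3]
burr_carrier 0.73 [271.9, 137.4, 368.6, 250.0]
carrier_handle 0.67 [270.5, 139.2, 364.8, 248.7]
carrier_handle 0.66 [579.1, 180.7, 639.5, 271.2]
2 (array([ 0.4058, -0.332 ,  0.0216,  0.1483]), np.float64(0.0855455994606018))
```

>>> {"api": "drive_tool", "payload": {"increments": [[[1,-1,-25],[-0.4,-0.3,0],1],[[0,0,-25],[0,0,0],1],[[0,0,-20],[0,0,0],1],[[0,0,-9],[0,0,0],1],[[0,0,0],[0,0,0],0],[[0,0,0],[0,0,0],0],[[0,0,0],[0,0,0],0],[[0,0,0],[0,0,0],0]]}}

```text
clock: 7.23
eef_pos: [0.4083, -0.3325, 0.0672]
tool_rot: [0.997, 0.074, 0.004, 0.003]
ft_force: [0.7, -0.8, 0.6]
grip_width: 0.0389
grasp_force: 0.0
```

>>> {"api": "drive_tool", "payload": {"increments": [[[0,0,0],[0,0,0],0],[[0,0,0],[0,0,0],0],[[0,0,0],[0,0,0],0]]}}

```text
clock: 7.48
eef_pos: [0.4075, -0.3315, 0.066]
tool_rot: [0.997, 0.074, 0.003, 0.002]
ft_force: [-0.9, 2.1, 3.2]
grip_width: 0.0106
grasp_force: 63.7
```

Run:
```python
from fitc import *
o=get_obs();print(o["eef_pos"],o["grip_width"],o["grasp_force"],o["ft_force"],o["ft_torque"])
delta([.407,-.331,.0625],toolR(.149,0))
```

```text
[ 0.4075 -0.3315  0.066 ] 0.010587716808600605 63.72318506240845 [-0.9437  2.135   3.2029] [0.3481 0.032  0.0062]
t 7.48 shift [-0.5  0.5 -3.5] rot [0.23 0.35 0.02] F [-0.9  2.1  3.2] gw 0.0106
```

>>> {"api": "drive_tool", "payload": {"increments": [[[0,0,15],[0,0,0],0],[[0,0,30],[0,0,0],0],[[0,0,35],[0,0,0],0],[[0,0,35],[0,0,0],0],[[0,10,35],[0,0,0],0]]}}

```text
clock: 7.9
eef_pos: [0.4065, -0.3224, 0.2159]
tool_rot: [0.997, 0.073, 0.002, 0.002]
ft_force: [1.9, -0.8, -3.3]
grip_width: 0.0109
grasp_force: 62.7
```

Run:
```python
from fitc import *
o=get_obs();print(o["eef_pos"],o["grip_width"],o["grasp_force"])
z=CR(X[3],np.radians(35))[:,2];delta(X[:3]+z*.14,toolR(X[3],np.radians(35)))
c=camera("side");m=[d for d in silhouettes("burr_carrier",c)];print([(round(d["conf"],2),d["bbox"]) for d in m])
```

```text
[ 0.4065 -0.3224  0.2159] 0.010887378378225204 62.71648406982422
t 7.9 shift [ 76.2 249.8 101.8] rot [ -2.28 -35.03 -24.26] F [ 1.9 -0.8 -3.3] gw 0.0109
[(0.92, [350.9, 284.7, 394.1, 326.5]), (0.83, [286.2, 197.0, 310.9, 216.8])]
```

>>> {"api": "drive_tool", "payload": {"increments": [[[9,31,16],[-0.3,-4.4,-3],0],[[9,31,16],[-0.3,-4.4,-3],0],[[9,31,14],[-0.3,-4.4,-3],0],[[9,31,14],[-0.3,-4.4,-3],0],[[9,31,12],[-0.3,-4.4,-3],0],[[9,31,12],[-0.3,-4.4,-3],0],[[9,31,9],[-0.3,-4.4,-3],0],[[9,31,9],[-0.2,-4.2,-3],0]]}}

```text
clock: 8.67
eef_pos: [0.4699, -0.1058, 0.3157]
tool_rot: [0.948, -0.104, 0.299, 0.034]
ft_force: [-0.2, -0.0, -3.8]
grip_width: 0.0106
grasp_force: 62.8
```

>>> {"api": "drive_tool", "payload": {"increments": [[[0,0,0],[0,0,0],0],[[0,0,0],[0,0,0],0]]}}

```text
clock: 8.83
eef_pos: [0.4681, -0.1117, 0.3151]
tool_rot: [0.948, -0.111, 0.297, 0.036]
ft_force: [-0.5, -0.2, -3.4]
grip_width: 0.011
grasp_force: 62.8
```

Run:
```python
from fitc import *
o=get_obs();print(o["eef_pos"],o["joint_pos"],o["grasp_force"],o["ft_torque"])
z=CR(X[3],np.radians(35))[:,2];delta(X[:3]+z*.08,toolR(X[3],np.radians(35)))
for n in ("side","scene"):
    c=camera(n);cv2.imwrite(f"pics/{n}5.png",c["image"][:,:,::-1])
c=camera("wrist");np.savez("w5.npz",image=c["image"],K=c["K"],view=c["view"]);cv2.imwrite("pics/w5.png",c["image"][:,:,::-1])
print([(round(d["conf"],2),d["bbox"]) for d in silhouettes("burr_carrier",c)+silhouettes("carrier_handle",c)])
o=get_obs();T=np.eye(4);T[:3,:3]=R.from_quat(o["tool_rot"]).as_matrix()@np.diag([1,-1,-1]);T[:3,3]=o["eef_pos"]+T[:3,:3]@[0,0,-.040]
g,h=render(c,T,True);m=np.maximum(g,h)>.5;ys,xs=np.nonzero(m);print("pred",xs.min(),ys.min(),xs.max(),ys.max())
```

```text
[ 0.4681 -0.1117  0.3151] [-0.2332 -0.278  -0.4716  0.7703 -0.0018  3.1408] 62.78564929962158 [ 0.2034  0.9906 -0.0197]
t 8.83 shift [ 47.5  29.3 -46.4] rot [ 0.05 -0.25 -3.33] F [-0.5 -0.2 -3.4] gw 0.011
[(0.85, [251.3, 161.3, 384.7, 321.3]), (0.73, [583.0, 177.9, 625.3, 237.4]), (0.72, [582.7, 178.1, 626.5, 237.0]), (0.69, [247.2, 162.7, 381.4, 322.2])]
pred 247 156 383 324
```

Joint 6 is at its limit here. The carrier fits either way round, so I'll turn half a revolution the other way.

>>> {"api": "drive_tool", "payload": {"increments": [[[0,0,0],[-3.9,1.2,5.8],0],[[0,0,0],[-3.9,1.2,5.8],0],[[0,0,0],[-3.9,1.2,5.8],0],[[0,0,0],[-3.9,1.2,5.8],0],[[0,0,0],[-3.9,1.2,5.8],0],[[0,0,0],[-3.9,1.2,5.8],0],[[0,0,0],[-3.9,1.2,5.8],0],[[0,0,0],[-3.9,1.2,5.8],0]]}}

```text
clock: 9.75
eef_pos: [0.4703, -0.1134, 0.3168]
tool_rot: [0.891, 0.353, 0.228, 0.172]
ft_force: [-0.2, -0.5, -4.2]
grip_width: 0.0108
grasp_force: 62.8
```

>>> {"api": "drive_tool", "payload": {"increments": [[[0,0,0],[-3.9,1.2,5.8],0],[[0,0,0],[-3.9,1.2,5.8],0],[[0,0,0],[-3.9,1.2,5.8],0],[[0,0,0],[-3.9,1.2,5.8],0],[[0,0,0],[-3.9,1.2,5.8],0],[[0,0,0],[-3.9,1.2,5.8],0],[[0,0,0],[-3.9,1.2,5.8],0],[[0,0,0],[-3.9,1.2,5.8],0]]}}

```text
clock: 10.42
eef_pos: [0.4703, -0.1133, 0.3168]
tool_rot: [0.62, 0.731, 0.104, 0.266]
ft_force: [0.4, 0.1, -2.8]
grip_width: 0.0106
grasp_force: 62.9
```

>>> {"api": "drive_tool", "payload": {"increments": [[[0,0,0],[-3.9,1.2,5.8],0],[[0,0,0],[-3.9,1.2,5.8],0],[[0,0,0],[-3.9,1.2,5.8],0],[[0,0,0],[-3.9,1.2,5.8],0],[[0,0,0],[-3.9,1.2,5.8],0],[[0,0,0],[-3.9,1.2,5.8],0],[[0,0,0],[-3.9,1.2,5.8],0],[[0,0,0],[-3.9,1.2,5.8],0]]}}

```text
clock: 11.08
eef_pos: [0.4703, -0.1132, 0.3167]
tool_rot: [0.2, 0.933, -0.045, 0.296]
ft_force: [0.4, 0.4, -4.1]
grip_width: 0.0106
grasp_force: 62.9
```

```bash
cat >> fitc.py <<'E'
def toolF(): 
    M=CR(X[3],np.radians(35));return np.c_[-M[:,0],M[:,1],-M[:,2]]
def state(d,off=(0,0)):
    M=CR(X[3],np.radians(35));o=get_obs();print("chamber-frame TCP mm",np.round((o["eef_pos"]-X[:3])@M*1000,1),"F ch",np.round(o["ft_force"]@M,1),"gf",round(float(o["grasp_force"]),1),"q",np.round(o["joint_pos"],2))
    return delta(X[:3]+M@[off[0],off[1],d+.040],toolF())
E
python3 - <<'E'
from fitc import *
state(.035)
E
```

```text
chamber-frame TCP mm [ -0.8 -42.5 139.2] F ch [-2.1  0.5 -3.5] gf 62.9 q [-0.17 -0.27 -0.46  0.78 -0.11  0.22]
t 11.08 shift [ 48.1  29.9 -52.2] rot [-1.89  0.49  6.9 ] F [ 0.4  0.4 -4.1] gw 0.0106
```

>>> {"api": "drive_tool", "payload": {"increments": [[[4,14,0],[-0.6,0.2,2.3],0],[[4,14,0],[-0.6,0.2,2.3],0],[[4,13,0],[-0.6,0.2,2.3],0],[[12,-3,-17],[0,0,0],0],[[12,-4,-18],[0,0,0],0],[[11,-4,-18],[0,0,0],0],[[0,0,0],[0,0,0],0],[[0,0,0],[0,0,0],0]]}}

```text
clock: 11.75
eef_pos: [0.5164, -0.0831, 0.262]
tool_rot: [0.142, 0.944, -0.042, 0.295]
ft_force: [-0.0, -0.4, -3.2]
grip_width: 0.0106
grasp_force: 62.7
```

Run:
```python
from fitc import *
state(.015)
ims=[]
for n in ("side","scene"):
    c=camera(n);t=proj(c,[X[:3]])[0].astype(int)-[45,40];ims.append(cv2.resize(c["image"][t[1]:t[1]+80,t[0]:t[0]+90,::-1],(400,356),interpolation=cv2.INTER_CUBIC))
cv2.imwrite("pics/p6.png",np.hstack(ims))
c=camera("wrist");cv2.imwrite("pics/w6.png",c["image"][:,:,::-1]);np.savez("w6.npz",image=c["image"],K=c["K"],view=c["view"])
```

```text
chamber-frame TCP mm [-3.1 -0.4 74. ] F ch [-1.8 -0.4 -2.7] gf 62.7 q [-0.1  -0.15 -0.51  0.61 -0.11  0.17]
t 11.75 shift [ 13.   -3.5 -13.8] rot [-0.3  -0.27  0.28] F [-0.  -0.4 -3.2] gw 0.0106
```

>>> {"api": "drive_tool", "payload": {"increments": [[[5,-1,-3],[-0.3,-0.3,0.3],0],[[4,-1,-5],[0,0,0],0],[[4,-1,-5],[0,0,0],0],[[0,0,0],[0,0,0],0]]}}

```text
clock: 12.23
eef_pos: [0.5299, -0.0853, 0.25]
tool_rot: [0.138, 0.943, -0.043, 0.3]
ft_force: [0.2, -0.2, -3.1]
grip_width: 0.0105
grasp_force: 62.8
```

Run:
```python
from fitc import *
state(0)
```

```text
chamber-frame TCP mm [ 1.2  1.4 56.4] F ch [-1.6 -0.1 -2.7] gf 62.8 q [-0.1  -0.11 -0.53  0.55 -0.11  0.16]
t 12.23 shift [  7.7  -3.8 -14.2] rot [ 0.02  0.24 -0.13] F [ 0.2 -0.2 -3.1] gw 0.0105
```

>>> {"api": "drive_tool", "payload": {"increments": [[[0.5,-1.5,-3],[0,0.2,0],0],[[2,-1,-4],[0,0,0],0],[[2,-1,-3],[0,0,0],0],[[2,-0.5,-3],[0,0,0],0],[[0,0,0],[0,0,0],0]]}}

```text
clock: 12.65
eef_pos: [0.5362, -0.0893, 0.2371]
tool_rot: [0.138, 0.944, -0.043, 0.298]
ft_force: [0.2, 0.4, -2.9]
grip_width: 0.0104
grasp_force: 62.8
```

Run:
```python
from fitc import *
state(-.01)
```

```text
chamber-frame TCP mm [-0.3 -0.6 41.7] F ch [-1.6  0.5 -2.4] gf 62.8 q [-0.11 -0.09 -0.54  0.52 -0.1   0.15]
t 12.65 shift [ 6.8 -1.4 -9.4] rot [ 0.02  0.04 -0.12] F [ 0.2  0.4 -2.9] gw 0.0104
```

>>> {"api": "drive_tool", "payload": {"increments": [[[2,0,-2],[0,0,0],0],[[1.5,-0.5,-2.5],[0,0,0],0],[[0,0,0],[0,0,0],0]]}}

```text
clock: 12.9
eef_pos: [0.5399, -0.0897, 0.2331]
tool_rot: [0.137, 0.944, -0.043, 0.298]
ft_force: [-0.2, 1.1, -5.0]
grip_width: 0.0107
grasp_force: 62.8
```

>>> {"api": "drive_tool", "payload": {"increments": [[[1.5,-0.5,-2.5],[0,0,0],0],[[0,0,0],[0,0,0],0]]}}

```text
clock: 13.07
eef_pos: [0.5419, -0.0898, 0.2312]
tool_rot: [0.137, 0.943, -0.043, 0.299]
ft_force: [1.2, 2.9, -4.7]
grip_width: 0.0103
grasp_force: 62.6
```

Run:
```python
from fitc import *
state(-.0185)
```

```text
chamber-frame TCP mm [ 0.9  0.5 33.7] F ch [-2.4  3.1 -4.1] gf 62.6 q [-0.11 -0.07 -0.54  0.49 -0.1   0.15]
t 13.07 shift [  5.9  -2.3 -10.5] rot [-0.01  0.16 -0.19] F [ 1.2  2.9 -4.7] gw 0.0103
```

>>> {"api": "drive_tool", "payload": {"increments": [[[0.8,0.3,-3],[0,0,0],0],[[1.5,0,-2.5],[0,0,0],0],[[0,0,0],[0,0,0],0]]}}

```text
clock: 13.32
eef_pos: [0.5442, -0.0901, 0.2257]
tool_rot: [0.138, 0.943, -0.044, 0.299]
ft_force: [0.9, 0.3, -2.9]
grip_width: 0.0106
grasp_force: 62.7
```

Run:
```python
from fitc import *
state(-.0185);print(get_obs()["ft_torque"])
```

```text
chamber-frame TCP mm [-0.4  0.9 27.9] F ch [-1.   0.5 -2.8] gf 62.7 q [-0.11 -0.06 -0.55  0.48 -0.11  0.15]
t 13.32 shift [ 3.5 -2.  -5. ] rot [ 0.06  0.17 -0.11] F [ 0.9  0.3 -2.9] gw 0.0106
[0.3825 0.8346 0.1171]
```

Forces are back to free weight at d = −12 mm, so the teeth are meshed. I'll continue to the pins.

>>> {"api": "drive_tool", "payload": {"increments": [[[1.5,-0.4,-2],[0,0,0],0],[[1.2,-0.4,-2],[0,0,0],0],[[0,0,0],[0,0,0],0]]}}

```text
clock: 13.57
eef_pos: [0.5468, -0.091, 0.2219]
tool_rot: [0.138, 0.943, -0.044, 0.299]
ft_force: [-1.7, 0.5, -0.7]
grip_width: 0.0109
grasp_force: 63.3
```

>>> {"api": "drive_tool", "payload": {"increments": [[[0.8,-0.2,-1.2],[0,0,0],0],[[0,0,0],[0,0,0],0]]}}

```text
clock: 13.73
eef_pos: [0.5475, -0.0912, 0.221]
tool_rot: [0.138, 0.943, -0.044, 0.299]
ft_force: [-2.1, 0.5, -0.1]
grip_width: 0.0109
grasp_force: 63.5
```

Run:
```python
from fitc import *
state(-.0185)
```

```text
chamber-frame TCP mm [-0.3  0.8 22. ] F ch [-1.8 -0.1  1.2] gf 63.5 q [-0.11 -0.05 -0.55  0.46 -0.1   0.15]
t 13.73 shift [ 0.3 -0.9 -0.3] rot [ 0.05  0.17 -0.11] F [-2.1  0.5 -0.1] gw 0.0109
```

The axial force rose by 4 N at d = −18 mm, so the carrier is resting on the pins. I'll release it and back out.

>>> {"api": "drive_tool", "payload": {"increments": [[[0,0,0],[0,0,0],0.5],[[0,0,0],[0,0,0],0.5],[[0,0,0],[0,0,0],0.5],[[0,0,0],[0,0,0],0.5],[[0,0,0],[0,0,0],0.5],[[0,0,0],[0,0,0],0.5]]}}

```text
clock: 14.23
eef_pos: [0.5474, -0.091, 0.2208]
tool_rot: [0.138, 0.943, -0.043, 0.299]
ft_force: [0.7, -0.9, -0.3]
grip_width: 0.043
grasp_force: 0.0
```

>>> {"api": "drive_tool", "payload": {"increments": [[[-5,1.5,8],[0,0,0],0.5],[[-14,4,20],[0,0,0],0.5],[[-20,6,30],[0,0,0],0.5],[[-20,6,30],[0,0,0],0.5],[[0,0,0],[0,0,0],0.5],[[0,0,0],[0,0,0],0.5]]}}

```text
clock: 14.73
eef_pos: [0.4889, -0.0733, 0.3126]
tool_rot: [0.137, 0.942, -0.043, 0.302]
ft_force: [0.1, -0.0, 0.2]
grip_width: 0.0429
grasp_force: 0.0
```

Run:
```python
from fitc import *
state(.09)
c=camera("wrist");np.savez("w7.npz",image=c["image"],K=c["K"],view=c["view"])
t=proj(c,[X[:3]],True)[0];print(t);x,y=np.clip((t-[120,90]).astype(int),0,[400,220]);print(x,y)
cv2.imwrite("pics/w7.png",cv2.resize(c["image"][y:y+180,x:x+240,::-1],(800,600),interpolation=cv2.INTER_CUBIC))
print([(round(d["conf"],2),d["bbox"]) for d in silhouettes("burr_carrier",c)+silhouettes("lever_knob",c)])
M=CR(X[3],np.radians(35))
for nm,d in (("seat",-.0185),("lands",0)):
    T=np.eye(4);T[:3,:3]=M;T[:3,3]=X[:3]+M@[0,0,d];g,h=render(c,T,True);m=np.maximum(g,h)>.5;ys,xs=np.nonzero(m);print(nm,xs.min(),ys.min(),xs.max(),ys.max(),"handle",proj(c,[T[:3,3]+M@[-.028,0,.064],T[:3,3]+M@[.028,0,.064]],True))
th=np.radians(-80)-.02;print("knob",proj(c,[X[:3]+M@[.09*np.cos(th),.09*np.sin(th),.048]],True))
```

```text
chamber-frame TCP mm [  2.    1.1 132.2] F ch [0.2 0.  0.1] gf 0.0 q [-0.07 -0.25 -0.46  0.75 -0.12  0.18]
t 14.73 shift [-0.7 -1.  -3. ] rot [ 0.06  0.53 -0.15] F [ 0.1 -0.   0.2] gw 0.0429
[316.6978 182.0911]
196 92
[(0.75, [276.0, 132.7, 358.4, 225.4]), (0.73, [0.2, 107.1, 36.1, 167.9]), (0.62, [201.7, 111.4, 391.1, 250.9])]
seat 274 133 360 231 handle [[316.8829 163.5369]
 [316.7986 231.0357]]
lands 271 135 363 241 handle [[316.9627 169.5017]
 [316.8652 241.4873]]
knob [[208.5222 215.3417]]
```

View pics/w7.png

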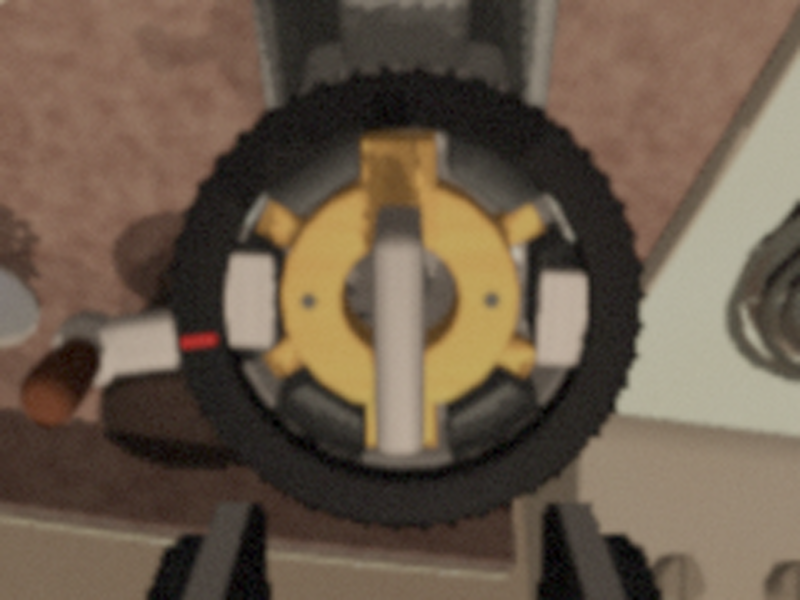

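The view shows the carrier fully meshed: broad teeth in the top and bottom slots, narrow teeth in theirs, and tabs clear at (250,300) and (562,318). The knob top is at crop (48,398). Next I'll cage the knob, with the fingers straddling it tangentially and tool x pointing outward.

>>> {"api": "drive_tool", "payload": {"increments": [[[0,-7,-1],[-3.8,1.2,5.7],0.33],[[0,-7,-1],[-3.8,1.2,5.7],0.33],[[0,-7,-1],[-3.8,1.2,5.7],0.33],[[0,-7,-1],[-3.8,1.2,5.7],0.33],[[0,-7,-1],[-3.8,1.2,5.7],0.33],[[0,-7,-1],[-3.8,1.2,5.7],0.33],[[0,-7,-1],[-3.8,1.2,5.7],0.33],[[0,-7,-2],[-3.8,1.2,5.7],0.33]]}}

```text
clock: 15.55
eef_pos: [0.4879, -0.1299, 0.2974]
tool_rot: [-0.322, 0.9, -0.176, 0.238]
ft_force: [-0.0, 0.7, 1.4]
grip_width: 0.0279
grasp_force: 0.0
```

>>> {"api": "drive_tool", "payload": {"increments": [[[0,-7,-2],[-3.8,1.2,5.7],0.33],[[0,-7,-2],[-3.8,1.2,5.7],0.33],[[0,-7,-2],[-3.8,1.2,5.7],0.33],[[0,-6,-2],[-3.8,1.2,5.7],0.33],[[0,-6,-2],[-3.8,1.2,5.7],0.33],[[0,-6,-2],[-3.8,1.2,5.7],0.33],[[0,0,0],[0,0,0],0.33]]}}

```text
clock: 16.13
eef_pos: [0.4875, -0.1692, 0.2848]
tool_rot: [-0.619, 0.729, -0.248, 0.156]
ft_force: [-0.5, 0.3, -0.7]
grip_width: 0.0286
grasp_force: 0.0
```

```bash
cat >> fitc.py <<'E'
def knob(phi,h,r=.09,lead=0.,yaw=None):
    # phi: ring angle; tool x radially outward, TCP at height h over face; lead: tangential advance m (clockwise +)
    M=CR(X[3],np.radians(35));th=np.radians(-80)-phi;th2=th if yaw is None else np.radians(-80)-yaw
    ex=np.array([np.cos(th2),np.sin(th2),0]);z=np.array([0,0,1.]);t=np.array([np.sin(th),-np.cos(th),0])
    Rt=M@np.c_[ex,np.cross(-z,ex),-z];p=X[:3]+M@(r*np.array([np.cos(th),np.sin(th),0])+t*lead+[0,0,h]);return p,Rt
def kstate():
    M=CR(X[3],np.radians(35));o=get_obs();q=(o["eef_pos"]-X[:3])@M;th=np.arctan2(q[1],q[0]);f=o["ft_force"]@M;th_=th
    print("r",round(np.hypot(*q[:2])*1000,1),"phi",round(float((np.radians(-80)-th)%(2*np.pi)),3),"h",round(q[2]*1000,1),"Frad",round(float(f[:2]@[np.cos(th),np.sin(th)]),1),"Ftan",round(float(f[:2]@[np.sin(th),-np.cos(th)]),1),"Fz",round(float(f[2]),1),"q",np.round(o["joint_pos"],2))
E
python3 - <<'E'
from fitc import *
kstate();delta(*knob(.02,.1));
c=camera("wrist");
p,_=knob(.02,.048);print(proj(c,[p],True))
im=c["image"].astype(int);m=((im[:,:,0]>im[:,:,2]*1.9)&(im[:,:,0]>60)&(im[:,:,0]<190)).astype(np.uint8)
n,l,s,ce=cv2.connectedComponentsWithStats(m)
for i in range(1,n):
    if s[i,4]>80: print(s[i],ce[i])
cv2.imwrite("pics/w8.png",c["image"][:,:,::-1])
E
```

```text
r 91.5 phi 0.091 h 94.4 Frad -0.2 Ftan 0.8 Fz -0.2 q [-0.35 -0.18 -0.47  0.68  0.02 -1.75]
t 16.13 shift [2.4 1.6 8.2] rot [-0.67 -0.72  1.35] F [-0.5  0.3 -0.7] gw 0.0286
[[305.0325 225.9284]]
[217   0  23   8  99] [229.3838   3.4646]
[618  11  22  83 977] [631.3388  51.1105]
[ 17  61  12  92 497] [ 23.6117 110.1932]
[ 33  65   7  60 167] [36.9102 94.976 ]
[ 586  102   54   42 1433] [617.1207 124.7572]
[245 180  28  36 374] [260.877  194.1444]
[234 184  22  35 243] [246.7778 200.2675]
[  490   200   150   200 13396] [561.8932 319.9296]
[297 209  20  25 307] [306.1303 222.9609]
[ 288  255   61   55 1119] [316.2761 288.7024]
[  69  256   39   42 1044] [ 88.8352 275.908 ]
[ 40 334  14  18  92] [ 44.913  343.8913]
[ 84 342  17  28 189] [ 92.5397 354.4656]
```

>>> {"api": "drive_tool", "payload": {"increments": [[[2.5,1.5,8],[-0.7,-0.7,1.4],0.33],[[11,-3.3,-16.5],[0,0,0],0.33],[[11,-3.3,-16.5],[0,0,0],0.33],[[0,0,0],[0,0,0],0.33]]}}

```text
clock: 16.52
eef_pos: [0.5124, -0.1729, 0.2594]
tool_rot: [-0.627, 0.719, -0.254, 0.161]
ft_force: [-0.2, -0.0, 0.7]
grip_width: 0.0282
grasp_force: 0.0
```

Run:
```python
from fitc import *
kstate();delta(*knob(.02,.02))
```

```text
r 88.6 phi 0.021 h 59.3 Frad 0.1 Ftan -0.2 Fz 0.7 q [-0.34 -0.12 -0.5   0.58  0.03 -1.77]
t 16.52 shift [ 21.5  -7.9 -32. ] rot [-0.1   0.04 -0.04] F [-0.2 -0.   0.7] gw 0.0282
```

>>> {"api": "drive_tool", "payload": {"increments": [[[7,-2.5,-10.5],[0,0,0],0.33],[[7.5,-3,-11],[0,0,0],0.33],[[7,-2.5,-10.5],[0,0,0],0.33],[[0,0,0],[0,0,0],0.33]]}}

```text
clock: 16.85
eef_pos: [0.5339, -0.1811, 0.2289]
tool_rot: [-0.627, 0.719, -0.255, 0.161]
ft_force: [-0.5, 0.1, -0.3]
grip_width: 0.0286
grasp_force: 0.0
```

Run:
```python
from fitc import *
np.set_printoptions(precision=2,suppress=True)
kstate();delta(*knob(.02,.02))
# plan arc: 18 rows
lead=.006
P=[knob(p,.02,.09,l) for p,l in zip(np.linspace(.02,1.65,19),np.r_[0,np.full(18,lead)])]
for (a,Ra),(b,Rb) in zip(P,P[1:]): print(np.round((b-a)*1000,1).tolist(),np.round(np.degrees((R.from_matrix(Rb)*R.from_matrix(Ra).inv()).as_rotvec()),2).tolist())
```

```text
r 90.4 phi 0.01 h 21.1 Frad -0.0 Ftan 0.6 Fz 0.1 q [-0.34 -0.04 -0.52  0.48  0.03 -1.77]
t 16.85 shift [-0.   0.3 -1.5] rot [-0.06  0.11 -0.05] F [-0.5  0.1 -0.3] gw 0.0286
[-11.4, 2.1, -8.1] [2.85, -0.86, -4.25]
[-6.3, 2.3, -4.7] [2.85, -0.86, -4.25]
[-6.0, 3.0, -4.6] [2.85, -0.86, -4.25]
[-5.7, 3.6, -4.6] [2.85, -0.86, -4.25]
[-5.3, 4.3, -4.4] [2.85, -0.86, -4.25]
[-4.9, 4.9, -4.3] [2.85, -0.86, -4.25]
[-4.5, 5.4, -4.1] [2.85, -0.86, -4.25]
[-4.0, 6.0, -3.9] [2.85, -0.86, -4.25]
[-3.5, 6.4, -3.6] [2.85, -0.86, -4.25]
[-3.0, 6.8, -3.4] [2.85, -0.86, -4.25]
[-2.4, 7.2, -3.0] [2.85, -0.86, -4.25]
[-1.8, 7.5, -2.7] [2.85, -0.86, -4.25]
[-1.2, 7.7, -2.4] [2.85, -0.86, -4.25]
[-0.6, 7.9, -2.0] [2.85, -0.86, -4.25]
[0.0, 8.0, -1.6] [2.85, -0.86, -4.25]
[0.7, 8.1, -1.2] [2.85, -0.86, -4.25]
[1.3, 8.0, -0.8] [2.85, -0.86, -4.25]
[1.9, 7.9, -0.3] [2.85, -0.86, -4.25]
```

>>> {"api": "drive_tool", "payload": {"increments": [[[-5.5,1,-4],[0,0,0],0.33],[[-6,1.5,-4],[2.9,-0.9,-4.2],0.33],[[-6.3,2.3,-4.7],[2.9,-0.9,-4.2],0.33],[[-6,3,-4.6],[2.9,-0.9,-4.2],0.33],[[-5.7,3.6,-4.6],[2.9,-0.9,-4.2],0.33]]}}

```text
clock: 17.27
eef_pos: [0.5052, -0.1705, 0.2108]
tool_rot: [-0.485, 0.819, -0.224, 0.209]
ft_force: [1.9, -1.1, 0.4]
grip_width: 0.028
grasp_force: 1.2
```

Run:
```python
from fitc import *
kstate();delta(*knob(.02+4*.0906,.02,.09,.006))
```

```text
r 89.7 phi 0.406 h 23.8 Frad 0.0 Ftan -2.0 Fz -0.9 q [-0.35 -0.09 -0.62  0.41  0.04 -1.4 ]
t 17.27 shift [-0.8  0.7 -5.3] rot [-0.1   0.74  0.06] F [ 1.9 -1.1  0.4] gw 0.028
```

>>> {"api": "drive_tool", "payload": {"increments": [[[-5.3,4.3,-5.4],[2.9,-0.8,-4.2],0.33],[[-4.9,4.9,-5.3],[2.9,-0.8,-4.2],0.33],[[-4.5,5.4,-4.1],[2.9,-0.8,-4.2],0.33],[[-4,6,-3.9],[2.9,-0.8,-4.2],0.33],[[-3.5,6.4,-3.6],[2.9,-0.8,-4.2],0.33]]}}

```text
clock: 17.68
eef_pos: [0.4827, -0.1439, 0.1886]
tool_rot: [-0.289, 0.907, -0.17, 0.253]
ft_force: [-0.5, -1.6, 1.4]
grip_width: 0.0283
grasp_force: 1.3
```

Run:
```python
from fitc import *
kstate();delta(*knob(.02+9*.0906,.02,.09,.006))
```

```text
r 89.1 phi 0.872 h 22.4 Frad 0.8 Ftan -1.7 Fz 1.2 q [-0.29 -0.12 -0.72  0.36  0.01 -0.91]
t 17.68 shift [-0.6  1.2 -3.5] rot [-0.13  0.54 -0.03] F [-0.5 -1.6  1.4] gw 0.0283
```

>>> {"api": "drive_tool", "payload": {"increments": [[[-3.3,6.8,-4],[2.9,-0.8,-4.2],0.33],[[-2.6,7.2,-3.5],[2.9,-0.8,-4.2],0.33],[[-2,7.5,-2.9],[2.9,-0.8,-4.2],0.33],[[-1.2,7.7,-2.4],[2.9,-0.8,-4.2],0.33],[[-0.6,7.9,-2],[2.9,-0.8,-4.2],0.33]]}}

```text
clock: 18.1
eef_pos: [0.4732, -0.1076, 0.174]
tool_rot: [-0.079, 0.949, -0.108, 0.284]
ft_force: [-1.8, -5.9, 3.6]
grip_width: 0.0281
grasp_force: 3.3
```

Run:
```python
from fitc import *
kstate();delta(*knob(.02+14*.0906,.02,.09,.006))
```

```text
r 89.4 phi 1.328 h 21.7 Frad 0.6 Ftan -6.4 Fz 3.0 q [-0.19 -0.14 -0.77  0.32 -0.05 -0.37]
t 18.1 shift [ 0.1  2.  -2.4] rot [-0.17  0.46 -0.16] F [-1.8 -5.9  3.6] gw 0.0281
```

>>> {"api": "drive_tool", "payload": {"increments": [[[0,8.2,-2],[2.9,-0.8,-4.2],0.33],[[0.7,8.1,-1.6],[2.9,-0.8,-4.2],0.33],[[1.3,8,-0.8],[2.9,-0.8,-4.2],0.33],[[1.5,5,-0.3],[1.5,-0.4,-2.1],0.33],[[0,0,0],[0,0,0],0.33]]}}

```text
clock: 18.52
eef_pos: [0.4762, -0.0768, 0.1682]
tool_rot: [0.068, 0.951, -0.06, 0.296]
ft_force: [-1.5, -1.6, 1.8]
grip_width: 0.0281
grasp_force: 1.1
```

Run:
```python
from fitc import *
kstate();delta(*knob(1.65,.02,.09,.006))
```

```text
r 90.1 phi 1.679 h 20.3 Frad -0.1 Ftan -2.0 Fz 2.1 q [-0.1  -0.13 -0.78  0.31 -0.1   0.01]
t 18.52 shift [ 0.9  3.2 -0.4] rot [ 1.07 -0.12 -2.78] F [-1.5 -1.6  1.8] gw 0.0281
```

>>> {"api": "drive_tool", "payload": {"increments": [[[0.9,3,-0.2],[1,-0.1,-2.7],0.33],[[0,0,0],[0,0,0],0.33]]}}

```text
clock: 18.68
eef_pos: [0.4772, -0.0741, 0.1677]
tool_rot: [0.092, 0.949, -0.058, 0.295]
ft_force: [-2.6, -1.7, 3.4]
grip_width: 0.0284
grasp_force: 1.9
```

>>> {"api": "drive_tool", "payload": {"increments": [[[0.4,2,0],[0,0,0],0.33],[[0,0,0],[0,0,0],0.33]]}}

```text
clock: 18.85
eef_pos: [0.4776, -0.0725, 0.1673]
tool_rot: [0.092, 0.949, -0.059, 0.295]
ft_force: [-3.2, -4.7, 3.6]
grip_width: 0.0282
grasp_force: 2.3
```

Run:
```python
from fitc import *
kstate()
```

```text
r 90.3 phi 1.73 h 19.6 Frad -0.6 Ftan -5.5 Fz 3.9 q [-0.07 -0.13 -0.78  0.32 -0.13  0.08]
```

>>> {"api": "drive_tool", "payload": {"increments": [[[0.5,2,0],[0,0,0],0.33],[[0,0,0],[0,0,0],0.33]]}}

```text
clock: 19.02
eef_pos: [0.4776, -0.0724, 0.1673]
tool_rot: [0.093, 0.949, -0.061, 0.294]
ft_force: [-4.8, -10.7, 3.0]
grip_width: 0.0284
grasp_force: 5.2
```

>>> {"api": "drive_tool", "payload": {"increments": [[[0.5,2,0],[0,0,0],0.33],[[0,0,0],[0,0,0],0.33]]}}

```text
clock: 19.18
eef_pos: [0.4777, -0.0723, 0.1672]
tool_rot: [0.094, 0.949, -0.063, 0.294]
ft_force: [-4.7, -14.4, 4.3]
grip_width: 0.0282
grasp_force: 8.1
```

Run:
```python
from fitc import *
kstate()
```

```text
r 90.4 phi 1.732 h 19.5 Frad -2.0 Ftan -15.2 Fz 3.8 q [-0.06 -0.12 -0.77  0.32 -0.14  0.09]
```

It's hard at the stop: 15 N with no motion. I'll back off to centre the cage and withdraw along the axis.

>>> {"api": "drive_tool", "payload": {"increments": [[[-1.3,-5,0],[0,0,0],0.33],[[-1,-4,0],[0,0,0],0.33],[[0,0,0],[0,0,0],0.33]]}}

```text
clock: 19.43
eef_pos: [0.4762, -0.0768, 0.1666]
tool_rot: [0.092, 0.95, -0.057, 0.294]
ft_force: [0.8, -0.1, 0.6]
grip_width: 0.0286
grasp_force: 0.0
```

Run:
```python
from fitc import *
kstate();delta(*knob(1.65,.11,.09))
```

```text
r 91.0 phi 1.68 h 19.0 Frad -1.0 Ftan 0.1 Fz 0.0 q [-0.09 -0.13 -0.78  0.32 -0.11  0.07]
t 19.43 shift [-49.8  12.2  75.2] rot [-0.03 -0.12 -0.18] F [ 0.8 -0.1  0.6] gw 0.0286
```

>>> {"api": "drive_tool", "payload": {"increments": [[[-5,0,8],[0,0,0],0.33],[[-8,2.4,12],[0,0,0],0.33],[[-16,4.8,24],[0,0,0],0.33],[[-20,6,30],[0,0,0],0.33],[[-16,5,24],[0,0,0],0.33],[[0,0,0],[0,0,0],0.33],[[0,0,0],[0,0,0],0.33]]}}

```text
clock: 20.02
eef_pos: [0.4122, -0.0578, 0.2671]
tool_rot: [0.091, 0.949, -0.057, 0.297]
ft_force: [-0.0, 0.5, -0.6]
grip_width: 0.0283
grasp_force: 0.0
```

Run:
```python
from fitc import *
kstate();c=camera("wrist");np.savez("w9.npz",image=c["image"],K=c["K"],view=c["view"])
im=c["image"].astype(int);r=(im[:,:,0]>130)&(im[:,:,1]<60);k=((im[:,:,0]>im[:,:,2]*1.9)&(im[:,:,0]>60)&(im[:,:,0]<190))
for ph in (1.4,1.55,1.65):
    p=[knob(ph,.048)[0],knob(ph,.012,.058)[0]];print(ph,proj(c,p,True))
for nm,m in (("red",r),("knob",k)):
    n,l,s,ce=cv2.connectedComponentsWithStats(m.astype(np.uint8))
    print(nm,[(s[i].tolist(),ce[i].round(1).tolist()) for i in range(1,n) if s[i,4]>12 and 150<ce[i][0]<480 and ce[i][1]<300])
M=CR(X[3],np.radians(35))
ds=silhouettes("burr_carrier",c);print([(round(d["conf"],2),d["bbox"]) for d in ds])
for d in (-.0185,-.0215):
    T=np.eye(4);T[:3,:3]=M;T[:3,3]=X[:3]+M@[0,0,d];g,h=render(c,T,True);ys,xs=np.nonzero(np.maximum(g,h)>.5);print(d,xs.min(),ys.min(),xs.max(),ys.max())
```

```text
r 88.0 phi 1.676 h 139.6 Frad 0.4 Ftan 0.5 Fz -0.4 q [-0.04 -0.4  -0.67  0.7  -0.14  0.11]
1.4 [[287.485  200.5804]
 [300.082  218.8398]]
1.55 [[304.007  197.843 ]
 [309.1401 217.3905]]
1.65 [[315.2841 197.3296]
 [315.2938 217.1196]]
red [([314, 215, 3, 8, 20], [315.2, 218.3])]
knob [([340, 2, 8, 8, 23], [343.1, 5.5]), ([359, 7, 7, 7, 21], [362.0, 10.2]), ([306, 190, 18, 14, 189], [314.7, 196.5]), ([313, 214, 6, 11, 58], [315.5, 218.9]), ([279, 226, 66, 66, 1813], [315.6, 259.6])]
[(0.86, [283.5, 229.8, 346.1, 307.0]), (0.72, [0.5, 119.3, 42.1, 179.5])]
-0.0185 277 218 355 311
-0.0215 278 217 354 309
```

The knob (314.7, 196.5) and red mark (315.2, 218.3) match the predicted positions for 1.65 rad. The arm is clear of everything, so I'm handing in.

```bash
python3 -c "
from workcell import *
print(job_done())"
```

```text
the job is handed in; nothing more can be done
None
```

The small burr carrier is seated and meshed in the chamber, the lock lever is turned clockwise to its 1.65 rad stop, and the arm was withdrawn clear before hand-in at about 20 s. I did not check in a picture that the carrier was drawn down the last 3 mm, or that the other items had not moved.

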